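# Lock the dicer's blade cassette with its ball-lock pin

### The arm

A 6-joint arm with a two-finger parallel gripper is mounted at the origin on the work surface; the furniture and walls round the work are solid. World frame = base frame: x ahead of the robot, y to its left, z up, the work surface at z = 0. Lengths are in mm, angles in rad, forces in N, time in s.
With the tool pointing down it reaches from about 350 to 975 mm from the base axis. Payload 7.1 kg.
Tool frame: the origin (TCP) lies between the finger pads; the fingertips stand 14 mm ahead of it and the grasp point (between the pads) lies 5 mm behind it; z points along the fingers, y is the direction in which the jaws open and shut (so a half turn about z gives the same grasp; the last joint's range is limited). The gripper opens to 88 mm and grips with 3 to 60 N. Pads are 20 mm wide; open, the fingers measure 115 mm over their backs; the gripper's body (75 mm by 178 mm) begins 61 mm behind the grasp point.
Start: joints at [-1.283, 0.423, 1.63, -0, 1.089, -0.019], TCP at [188.774, -595.793, 214.775] pointing down, gripper open.
Joint ranges: [-3, 3], [-0.9, 2.11], [0.09, 2.58], [-1.31, 4.45], [0.11, 2.69], [-2.54, 2.54]. Speed limits (rad/s): [2.39, 2.39, 3.01, 3.14, 3.14, 3.14].

### API

Orientations are given as a rotation vector (axis times angle).
In Python, from workcell import get_obs, get_image, calibration, close_job, regions_of, place_of gives the robot as it stands.
- The arm moves only by the tool move_arm, never from a script. Its argument "deltas" is a list of rows, each a list of 5 numbers: the closure in counts, from 0 (fully open) to 255 (shut), then the shift along the tool's x, y, z in m, then the turn about the tool's z in rad. In form: [[grip, x, y, z, roll], ...]. A call has 1 to 5 rows; each row is the pose to reach, as a shift and turn from the pose commanded when the call began, along the tool's axes at that moment; what a row does not reach only later rows make up. A row lasts 1/12 s, in which the tool goes at most 41.7 mm and 7.16 degrees, less where a joint would pass 70% of its speed; a pose out of reach is approached as far as the arm can. A call with a gripper value outside its range is refused whole. The fingers move at their own pace and stop on an object; the grip force is fixed at half the most. Time passes only in rows, so rows that repeat a pose let the fingers close. It gives the time, the measured TCP pose, the force and the opening at its end, in the units of the state.
- get_obs(): the state, without advancing time (a new reading comes with each control period).
- get_image(name): name is "side" or "top" or "wrist"; returns the picture (400x640x3 uint8, blue, green, red); there is no depth.
- calibration(name): a dict with "intrinsics" (3x3 intrinsics, pixels), "world_to_cam" (4x4, takes a point from world to camera coordinates); the wrist camera has in their place "hand_eye" (4x4, takes a point from camera to tool coordinates, whose origin is the TCP and whose axes are the flange's). Camera axes: x right, y down, z forward; pixel columns grow to the right and rows downward; lengths in mm; the calibration is good to about 2 mm. The wrist camera is an equidistant fisheye: a pixel r from the principal point sees the ray r / f radians off the axis. A picture is of the moment at which its call begins: read the wrist's pose just before it. calibration takes no time and is no camera call.
- close_job(): hands the job in, once; it reports no verdict.
Trained networks look in the newest picture that a camera, given by its name, has taken for a name from the list of things; names that differ only in an ending like _2 or _b are one class to them, and where a whole thing is asked for, a point or a joint stands for the part that bears it (a point fixed in the world has none). Each returns a list of dicts, best first, with "conf" (0 to 1); they miss things now and then, are a little off and sometimes report something else, mostly with a low value. They report only what shows in the picture. A call takes as long as a camera call. They do not tell look-alikes from the thing itself.
- regions_of(camera, name): "region" (400x640 bool, what is visible of it).
- place_of(camera, name): "location" ([x, y, z] in mm, in world coordinates, good to about 4 mm: a listed point, or the origin of a listed thing).
The state is a dict: "t": time; "qpos": joint angles; "qvel": joint speeds; "joint_torque": joint torques, N m; "ee_pos": TCP position; "orientation": TCP orientation; "ft_force": force on the tool from outside, world axes, zero at the start; "moment": the same for the moment, N m; "width": finger opening in mm.
Only numpy, scipy, OpenCV 4.12 (cv2) and the standard library are available. Lean on these libraries where they do the work, as an engineer would, in place of code of your own. Each camera call takes 0.05 s, during which the arm holds its last target.

### The job

The vegetable dicer has been washed: gently push its green blade cassette fully home, then take the ball-lock pin from its wooden stand with its red side button squeezed in, feel lightly for the bracket's hole (it is not exactly where the drawing puts it) and push the pin through all the aligned holes until its collar sits flush on the bracket. Let go so that the button springs out and the pin is locked, and leave the things around it alone.

Things in the scene. Friction and masses are not known exactly. Their poses are not given: they have to be found in the camera images.
- dicer: Vegetable dicer, fixed; white foot tray 250 x 160 mm. Origin: centre of the tray's underside, on the worktop; x runs from the push-tab end to the bracket end, y to its left, z up. On the tray is a metal bed with white side walls 82 mm high that guide the green cassette; at the +x end a steel bracket. Over 30 N by the pin, or 40 N by the robot, on the dicer is rough.
- bed_nominal (a point): Point fixed to the tray, [0, 0, 28] mm from its origin: centre of the bed's top if it were bolted exactly central. The bed is bolted through slots, so bed, bracket and cassette together sit up to 6 mm off along the dicer's x and, separately, up to 6 mm off along its y; they stay firmly there. This offset is NOT in any reported pose: find it by feel or sight.
- bracket_nominal (a point): Fixed to the tray at [60, 0, 88] mm: where the mouth of the bracket's hole (centre, on the top face) would be with the bed central. The height is true; in x and y see bed_nominal. The bracket is two level steel plates, 56 x 64 mm, 10 mm thick, tops 88 and 60 mm above the worktop, each with a sharp-edged round 18 mm through hole, in line.
- cassette (a joint): How far the green blade cassette still stands out, m: 0 = fully home at its stop, 0.03 to 0.055 at the start. It slides along the dicer's +x to go home (friction 2.5 N) and stays where left. Its metal tongue (10 mm thick, top 74 mm above the worktop) runs between the bracket's plates; the 20 mm hole in it is in line with theirs only when home.
- tab_nominal (a point): Fixed to the tray at [-85, 0, 90] mm: where the outer (-x) face of the cassette's upright green push tab would be, once home, with the bed central (see bed_nominal). While the cassette stands out, the tab is that much further along -x. The tab is 64 mm wide in y, 8 mm thick, from 52 to 102 mm above the worktop.
- pin: Ball-lock pin, upright in its stand at the start, about 0.13 kg. Origin on its axis at the underside of the steel collar (33 mm in diameter, 5 mm thick). Above the collar a black head, 36 mm in x, 32 mm in y, 44 mm tall, with a round red button on its +y side; below it a 16 mm steel shank. z points up, away from the nose.
- pin_grip (a point): Centre of the pin's black head, 27 mm above the collar's underside; axes as the pin's. The button (14 mm in diameter, centred at this height) stands out 5 mm from the +y face: gripping the head across its y faces (37 mm over the button, 32 mm when it is flush) squeezes it in; gripping across x does not.
- pin_nose (a point): Tip of the pin's nose, on its axis, 56 mm below the collar's underside; axes as the pin's. The nose is flat, 12 mm in diameter, with a 2 mm 45-degree chamfer up to the 16 mm shank, so it finds the hole only within about 3 mm. Two locking balls on the shank's +x and -x sides, 13 mm above the tip, are 22 mm across when out; they pass the holes only with the button in.
- pin_button (a joint): Travel of the pin's red button, m: 0 = out (balls out, locking), 0.005 = flush with the head (balls inside the shank, from about 0.0042). Spring: about 3 N to start, 8 N at flush. While a hole holds the balls in, the button stays in.
- pin_stand: Dark wooden pin stand: a block 58 x 58 mm, 66 mm tall, with a 27 mm bore, on an 84 mm square foot; fixed. Origin at the centre of its underside. The pin hangs in it by its collar.
- apple: Red apple, 77 mm, on the worktop to the left of the dicer; leave it alone. Origin at the centre of its underside.
- salt: Salt shaker with a light grey cap, 44 mm wide, 90 mm tall, to the left; leave it alone. Origin at the centre of its underside.
- tin: Small white tin, 57 mm wide, 72 mm tall, to the right of the dicer; leave it alone. Origin at the centre of its underside.
- honey_jar: Jar with a dark lid, 65 mm wide, 86 mm tall, far left; leave it alone. Origin at the centre of its underside.
- mug: Dark and cream mug with a handle, 94 mm tall, near left; leave it alone. Origin at the centre of its underside.
- lemon: Yellow lemon, 83 x 58 mm, on the wooden board at the right; leave it alone. Origin at the centre of its underside.
- brush: Purple dish brush, 270 mm long, lying near the robot on the left; leave it alone. Origin at the centre of its underside.
Not all that is in view belongs to the job. Leave any blue or purple look-alike of the pin alone.

How it is judged:
By the outcome, as a careful person would: the job done as asked, in the order asked, and still so for the second after the job is handed in, with the robot touching nothing.
It also fails if it takes over 72 s, if anything falls off the work surface, if the arm or the gripper's body presses on something with over 40 N, if the wrist force passes 120 N, or if a joint passes its speed limit or range.

## Working session

There is one attempt and no reset: what is moved stays moved. The work goes in short steps, Python scripts to look and compute and a tool call to move; the robot and the scene stay as the last step left them, time stands still between calls to the robot, and variables do not carry over. Pictures are saved under pics/ and viewed, and the job is handed in when it is done.

Besides the shell and the picture viewer there is one more tool, called after "Call:" as name(argument=value, ...) on one line, values as JSON. move_arm: Moves the arm, as the interface text tells. Its arguments: {"type":"object","properties":{"deltas":{"type":"array","items":{"type":"array","items":{"type":"number"}}}},"required":["deltas"]}

```bash
mkdir -p pics; ls
python3 - <<'E'
from workcell import *
import cv2,numpy as np
o=get_obs();print(o)
for n in ['side','top','wrist']:
    cv2.imwrite(f'pics/{n}0.png',get_image(n))
    c=calibration(n);print(n,{k:np.round(v,4).tolist() for k,v in c.items()})
E
```

```text
pics
{'t': 0.0, 'qpos': array([-1.28299224e+00,  4.23784198e-01,  1.63068590e+00, -1.31574493e-05,
        1.08858110e+00, -1.90302064e-02]), 'qvel': array([-0.00168316, -0.00072219, -0.00252064,  0.00033444,  0.0011788 ,
        0.00032139]), 'joint_torque': array([-3.33312914e-05, -5.44640422e+01, -2.73671454e+01,  6.42996957e-02,
        2.25380069e-02, -1.34717429e-04]), 'ee_pos': array([ 188.62109106, -595.27322993,  214.03867497]), 'orientation': array([-3.10326521e+00, -4.79874558e-01,  3.24953018e-04]), 'ft_force': array([-0.11924862,  0.09060554,  0.4368988 ]), 'moment': array([-0.01249711, -0.04467939,  0.01658972]), 'width': 87.77366209661713}
side {'intrinsics': [[454.762, 0.0, 315.0938], [0.0, 454.762, 197.575], [0.0, 0.0, 1.0]], 'world_to_cam': [[0.951, -0.3089, -0.0112, -490.1981], [-0.2581, -0.7738, -0.5785, 175.9715], [0.17, 0.553, -0.8156, 1280.0418], [0.0, 0.0, 0.0, 1.0]]}
top {'intrinsics': [[457.4439, 0.0, 322.814], [0.0, 457.4439, 199.2815], [0.0, 0.0, 1.0]], 'world_to_cam': [[0.0194, -0.9998, 0.0019, -14.8167], [-0.9892, -0.0195, -0.1451, 491.6818], [0.1451, 0.001, -0.9894, 1601.6604], [0.0, 0.0, 0.0, 1.0]]}
wrist {'intrinsics': [[309.7069, 0.0, 320.5075], [0.0, 309.7069, 193.4851], [0.0, 0.0, 1.0]], 'hand_eye': [[0.0011, -0.9609, -0.2769, 76.7905], [1.0, 0.0014, -0.0007, -0.3882], [0.0011, -0.2769, 0.9609, -170.2328], [0.0, 0.0, 0.0, 1.0]]}
```

View pics/side0.png

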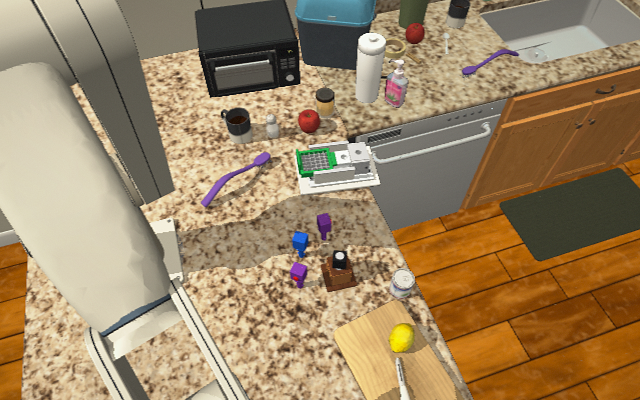

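View pics/top0.png

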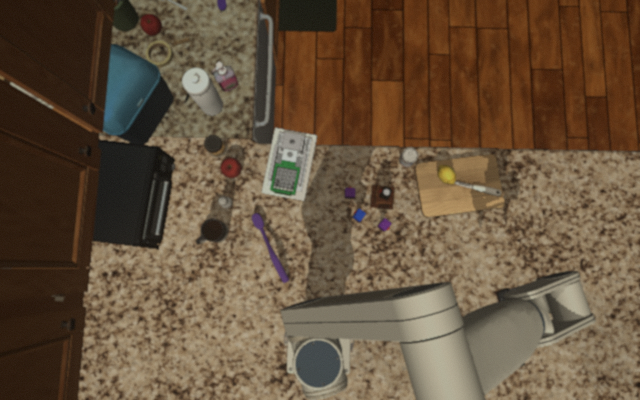

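View pics/wrist0.png

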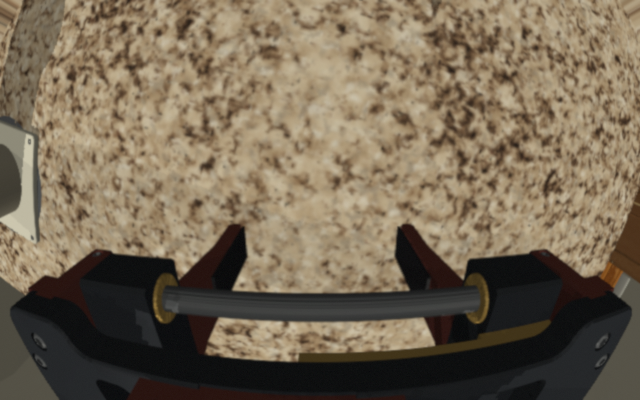

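Run:
```python
from workcell import *
import numpy as np
for n in ['top','side']:
    for t in ['dicer','bed_nominal','bracket_nominal','tab_nominal','cassette','pin','pin_grip','pin_stand']:
        try: print(n,t,[(round(d['conf'],2),np.round(d['location'],1).tolist()) for d in place_of(n,t)[:4]])
        except Exception as e: print(n,t,e)
```

```text
top dicer [(0.9, [628.3, 124.7, -4.7]), (0.71, [516.4, -224.7, 94.1])]
top bed_nominal [(0.89, [628.1, 125.2, 26.5]), (0.34, [514.3, -220.6, 93.0])]
top bracket_nominal [(0.81, [685.7, 115.8, 90.5])]
top tab_nominal [(0.93, [542.5, 133.8, 88.1])]
top cassette it knows: apple, bed_nominal, bracket_nominal, brush, dicer, honey_jar, lemon, mug, pin, pin_grip, pin_nose, pin_stand, salt, tab_nominal, tin
top pin [(0.68, [511.6, -98.2, 55.3]), (0.59, [403.9, -219.2, 57.7]), (0.57, [515.8, -217.9, 68.0]), (0.55, [435.5, -137.0, 52.3])]
top pin_grip [(0.62, [431.5, -129.8, 82.6]), (0.55, [510.2, -98.5, 86.9]), (0.45, [400.1, -217.9, 89.2])]
top pin_stand [(0.67, [516.8, -218.7, 2.6])]
side dicer [(0.98, [627.5, 118.8, 0.7])]
side bed_nominal [(0.72, [624.0, 121.6, 25.5])]
side bracket_nominal [(0.79, [687.7, 115.2, 87.6]), (0.52, [589.8, -449.6, 25.9]), (0.21, [364.3, 387.1, 0.7])]
side tab_nominal [(0.96, [548.9, 131.6, 89.1]), (0.26, [687.1, 110.7, 88.8])]
side cassette it knows: apple, bed_nominal, bracket_nominal, brush, dicer, honey_jar, lemon, mug, pin, pin_grip, pin_nose, pin_stand, salt, tab_nominal, tin
side pin [(0.76, [512.2, -95.4, 57.1]), (0.73, [512.0, -219.6, 66.4]), (0.63, [402.3, -213.0, 57.2])]
side pin_grip [(0.77, [513.2, -99.1, 81.1]), (0.74, [432.8, -133.2, 84.5]), (0.71, [516.0, -221.1, 92.7]), (0.67, [402.8, -220.0, 84.0])]
side pin_stand [(0.64, [513.6, -225.7, 3.7]), (0.16, [477.9, 346.7, -2.6])]
```

```bash
cat > h.py <<'E'
from workcell import *
import numpy as np,cv2
from scipy.spatial.transform import Rotation as Ro
def R(o): return Ro.from_rotvec(o['orientation']).as_matrix()
def yaw(o):
    r=R(o); return np.arctan2(r[1,0],r[0,0])
def go(T,psi=None,o=None):
    o=o or get_obs(); r=R(o)
    d=r.T@(np.array(T,float)-o['ee_pos'])/1000
    roll=0 if psi is None else -((psi-yaw(o)+np.pi)%(2*np.pi)-np.pi)
    print('t',round(o['t'],2),'ee',np.round(o['ee_pos'],1),'yaw',round(yaw(o),4),'tilt',np.round(r[:,2],3),'F',np.round(o['ft_force'],1),'w',round(o['width'],1))
    print('delta',np.round(d,4),'roll',round(roll,4))
def snap(n,f,crop=None,s=1):
    o=get_obs(); im=get_image(n)
    np.save('pics/last_%s.npy'%n,im); 
    if crop: im=im[crop[1]:crop[3],crop[0]:crop[2]]
    cv2.imwrite(f,cv2.resize(im,None,fx=s,fy=s,interpolation=cv2.INTER_CUBIC)); return o
def wcam(o):
    c=calibration('wrist');H=np.array(c['hand_eye']);K=np.array(c['intrinsics'])
    W=np.eye(4);W[:3,:3]=R(o);W[:3,3]=o['ee_pos'];return W@H,K
def proj(o,P):
    M,K=wcam(o);p=np.linalg.inv(M)@np.r_[P,1];p=p[:3]
    th=np.arctan2(np.hypot(p[0],p[1]),p[2]);n=p[:2]/(np.hypot(p[0],p[1])+1e-9)
    return K[:2,2]+K[0,0]*th*n
def ray(o,uv,z):
    M,K=wcam(o);d=(np.array(uv,float)-K[:2,2])/K[0,0];th=np.hypot(*d)
    v=np.r_[d/th*np.sin(th),np.cos(th)] if th>0 else np.array([0,0,1.])
    v=M[:3,:3]@v; c=M[:3,3]; return c+v*(z-c[2])/v[2]
def sproj(n,P):
    c=calibration(n);p=np.array(c['world_to_cam'])@np.r_[P,1];q=np.array(c['intrinsics'])@p[:3];return q[:2]/q[2]
E
python3 - <<'E'
from h import *
go([450,-225,290],-0.12)
a=np.load;import cv2
im=cv2.imread('pics/side0.png');c=im[200:300,270:420]
cv2.imwrite('pics/side0_pins.png',cv2.resize(c,None,fx=5,fy=5,interpolation=cv2.INTER_CUBIC))
E
```

```text
t 0.85 ee [ 188.8 -595.8  214.8] yaw 0.3068 tilt [ 0. -0. -1.] F [-0.  -0.4 -0.9] w 87.7
delta [ 0.361  -0.2746 -0.0752] roll 0.4268
```

View pics/side0_pins.png

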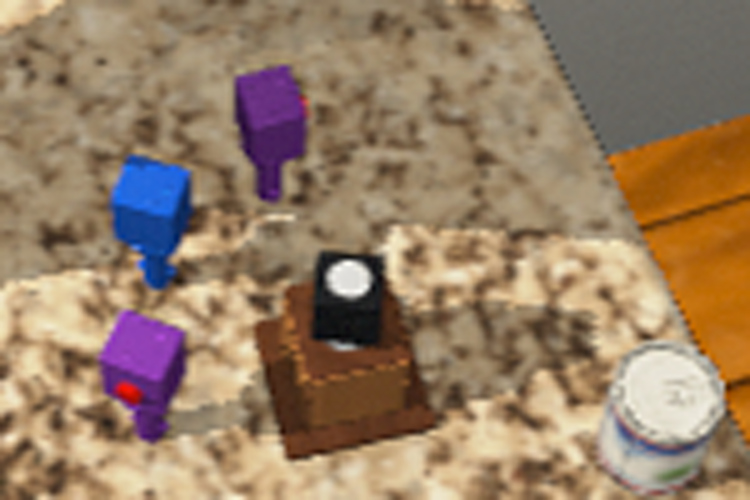

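Four pin-like things show in the side view: purple (323,225), blue (300,243), purple (298,273), and a black head standing in the wooden stand (339,263). The last is the one meant, since it has a black head and stands in the stand; the crop confirms it. I'll move the wrist camera over it.

Call:
move_arm(deltas=[[0, 0.36, -0.275, -0.075, 0.427], [0, 0.36, -0.275, -0.075, 0.427], [0, 0.36, -0.275, -0.075, 0.427], [0, 0.36, -0.275, -0.075, 0.427], [0, 0.36, -0.275, -0.075, 0.427]])

```text
t: 1.27
ee_pos: [306.9, -426.7, 249.0]
orientation: [3.135, -0.195, 0.0]
ft_force: [1.5, -0.4, -0.3]
width: 87.7
```

Run:
```python
from h import *
go([450,-225,290],-0.12)
```

```text
t 1.27 ee [ 306.9 -426.7  249. ] yaw -0.1242 tilt [ 0. -0. -1.] F [ 1.5 -0.4 -0.3] w 87.7
delta [ 0.117  -0.2179 -0.041 ] roll -0.0042
```

Call:
move_arm(deltas=[[0, 0.117, -0.218, -0.041, 0], [0, 0.117, -0.218, -0.041, 0], [0, 0.117, -0.218, -0.041, 0], [0, 0.117, -0.218, -0.041, 0], [0, 0.117, -0.218, -0.041, 0]])

```text
t: 1.68
ee_pos: [425.3, -258.4, 283.4]
orientation: [3.136, -0.189, 0.001]
ft_force: [0.6, -0.5, -0.3]
width: 87.7
```

Call:
move_arm(deltas=[[0, 0.005, -0.01, 0, 0], [0, 0.01, -0.02, 0, 0], [0, 0.01, -0.02, 0, 0]])

```text
t: 1.93
ee_pos: [437.4, -240.4, 282.6]
orientation: [-3.136, 0.186, 0.0]
ft_force: [-0.1, 0.2, -0.1]
width: 88.0
```

Run:
```python
from h import *
o=snap('wrist','pics/w1.png')
go([450,-225,290],-0.12,o)
for t in ['pin','pin_grip','pin_stand']: print(t,[(round(d['conf'],2),np.round(d['location'],1).tolist()) for d in place_of('wrist',t)[:4]])
```

```text
t 1.93 ee [ 437.4 -240.4  282.6] yaw -0.1182 tilt [-0.  0. -1.] F [-0.1  0.2 -0.1] w 88.0
delta [ 0.0107 -0.0168 -0.0074] roll 0.0018
pin [(0.93, [510.9, -100.8, 53.3]), (0.71, [436.4, -127.5, 58.5]), (0.69, [514.3, -221.5, 63.9]), (0.61, [408.0, -218.0, 55.3])]
pin_grip [(0.73, [513.3, -219.4, 93.7]), (0.7, [397.7, -218.1, 83.6]), (0.68, [517.7, -97.3, 81.5])]
pin_stand [(0.79, [516.9, -220.2, -1.1])]
```

View pics/w1.png

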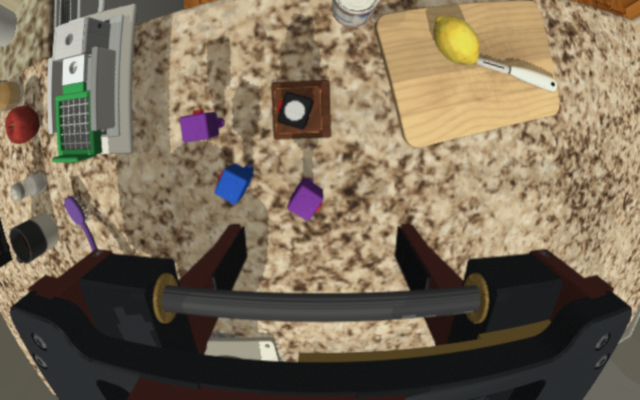

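Run:
```python
import cv2
im=cv2.imread('pics/w1.png')
a=cv2.resize(im[70:150,260:340],None,fx=7,fy=7,interpolation=cv2.INTER_CUBIC);cv2.imwrite('pics/w1_pin.png',a)
```

```text
(no output)
```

View pics/w1_pin.png

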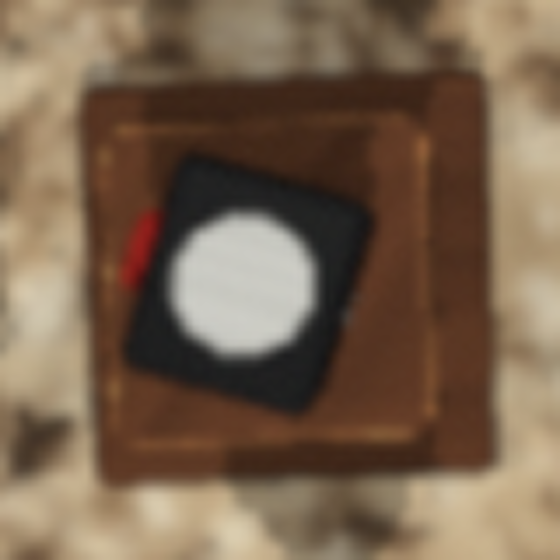

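The crop shows the black head with a white disc, corners (286,93),(313,100),(303,129),(278,121), and the red button on the left at (280,105). It is the right pin. Next I work out its yaw and position, and the dicer's.

```bash
cat > w1.txt <<'E'
E
python3 - <<'E'
from h import *
o=dict(get_obs()); print(o['ee_pos'],yaw(o))
C=np.array([(185,158),(372,212),(300,410),(128,360)])/7.+[260,70]
P=np.array([ray(o,c,115) for c in C]);print(np.round(P,1),P.mean(0))
for i in range(4):
    d=P[(i+1)%4]-P[i];print(np.linalg.norm(d),np.degrees(np.arctan2(d[1],d[0])))
print('disc',ray(o,np.array([243,284])/7.+[260,70],115))
im=cv2.imread('pics/w1.png')
cv2.imwrite('pics/w1_d.png',cv2.resize(im[0:180,30:150],None,fx=3.3,fy=3.3,interpolation=cv2.INTER_CUBIC))
E
```

```text
[ 436.03445589 -242.53031297  282.32131835] -0.12174347614913572
[[ 531.9 -216.2  115. ]
 [ 519.6 -243.7  115. ]
 [ 490.4 -228.8  115. ]
 [ 501.8 -203.2  115. ]] [ 510.92587508 -223.00702956  115.        ]
30.082999832815407 -113.9905938174635
32.80270363422423 153.01934747118455
28.00090048160469 66.01452205954627
32.76264711626774 -23.341730801090616
disc [ 511.09461779 -222.60161696  115.        ]
```

View pics/w1_d.png

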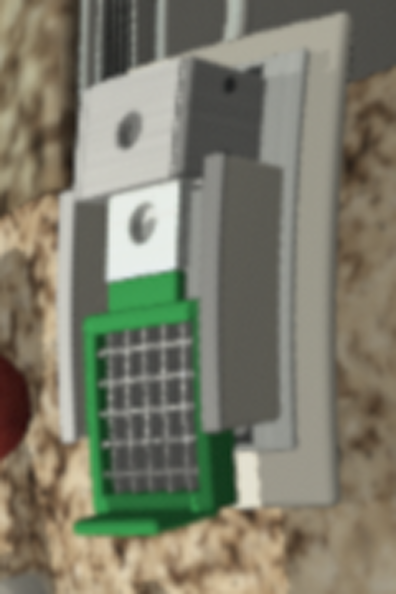

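Run:
```python
from h import *
go([445,143,282],-0.12)
```

```text
t 2.13 ee [ 436.  -242.5  282.3] yaw -0.1217 tilt [-0.001  0.    -1.   ] F [ 0.3  0.9 -0.1] w 87.7
delta [-0.0379 -0.3838  0.0004] roll -0.0017
```

Call:
move_arm(deltas=[[255, -0.038, -0.384, 0, 0], [255, -0.038, -0.384, 0, 0], [255, -0.038, -0.384, 0, 0], [255, -0.038, -0.384, 0, 0], [255, -0.038, -0.384, 0, 0]])

```text
t: 2.55
ee_pos: [440.7, -32.9, 282.6]
orientation: [3.135, -0.194, -0.0]
ft_force: [0.8, -1.0, -0.3]
width: 57.9
```

Run:
```python
from h import *
go([445,143,282],-0.12)
```

```text
t 2.55 ee [440.7 -32.9 282.6] yaw -0.1234 tilt [-0. -0. -1.] F [ 0.8 -1.  -0.3] w 57.9
delta [-0.0174 -0.1751  0.0006] roll -0.0034
```

Call:
move_arm(deltas=[[255, -0.018, -0.174, 0, 0], [255, -0.018, -0.174, 0, 0], [255, -0.018, -0.174, 0, 0], [255, -0.018, -0.174, 0, 0], [255, -0.018, -0.174, 0, 0]])

```text
t: 2.97
ee_pos: [444.6, 145.2, 282.8]
orientation: [-3.135, 0.186, -0.001]
ft_force: [0.2, -0.0, 0.0]
width: 24.9
```

Call:
move_arm(deltas=[[255, 0, 0, 0, 0], [255, 0, 0, 0, 0]])

```text
t: 3.13
ee_pos: [444.3, 140.7, 282.4]
orientation: [3.135, -0.188, -0.001]
ft_force: [-0.2, -0.5, 0.3]
width: 11.2
```

Run:
```python
from h import *
o=snap('wrist','pics/w2.png')
go([445,143,282],-0.12,o)
for t in ['dicer','bed_nominal','bracket_nominal','tab_nominal']: print(t,[(round(d['conf'],2),np.round(d['location'],1).tolist()) for d in place_of('wrist',t)[:4]])
```

```text
t 3.13 ee [444.3 140.7 282.4] yaw -0.12 tilt [-0.001 -0.001 -1.   ] F [-0.2 -0.5  0.3] w 11.2
delta [ 0.0004 -0.0024  0.0004] roll 0.0
dicer [(0.71, [623.8, 120.7, 4.4])]
bed_nominal [(0.8, [628.9, 120.2, 25.8]), (0.2, [592.0, -445.2, 24.7])]
bracket_nominal []
tab_nominal [(0.76, [544.3, 139.7, 91.7]), (0.61, [678.0, 389.7, -1.0])]
```

View pics/w2.png

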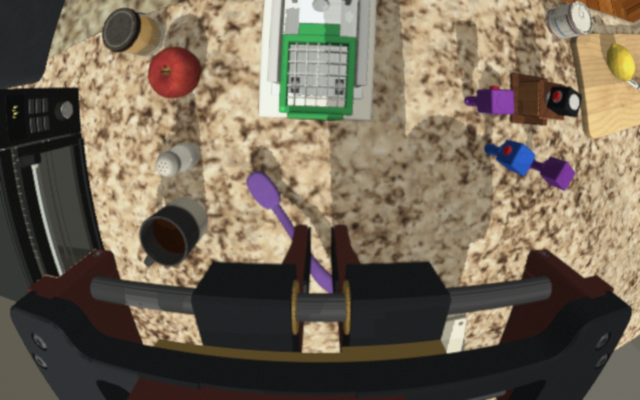

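Run:
```python
from h import *
o=get_obs()
im=cv2.imread('pics/w2.png')
cv2.imwrite('pics/w2_d.png',cv2.resize(im[0:130,250:385],None,fx=5,fy=4.5,interpolation=cv2.INTER_CUBIC))
for p,z in [((281,111),102),((353,116),102),((262,113),10),((371,118),10)]: print(p,ray(o,p,z))
```

```text
(281, 111) [521.33276605 176.52784738 102.        ]
(353, 116) [505.69336047  96.77705031 102.        ]
(262, 113) [522.77256946 215.96442549  10.        ]
(371, 118) [496.35288826  62.15132904  10.        ]
```

View pics/w2_d.png

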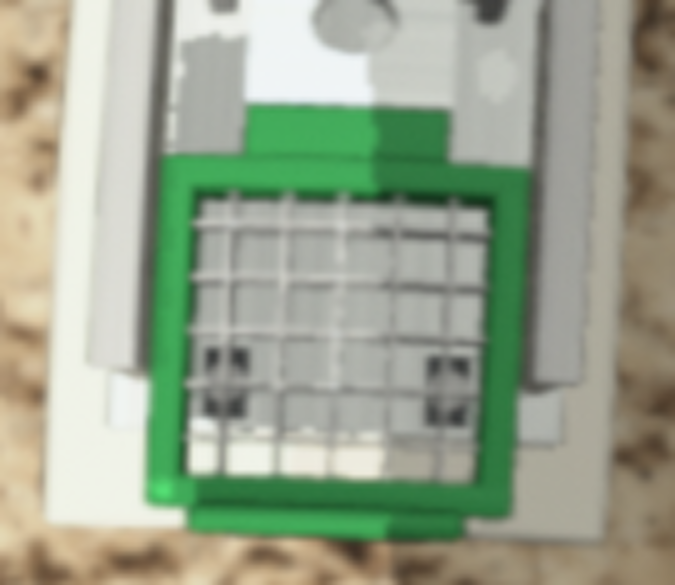

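Run:
```python
from h import *
o=get_obs()
def c(a,b): return (a/5+250,b/4.5)
for z in (5,12,20):
  L=[ray(o,c(*p),z) for p in [(78,0),(62,260),(48,522),(605,540),(617,260),(628,0)]]
  print(z,np.round(L,1).tolist(), 'w',np.linalg.norm(L[2]-L[3]), [np.degrees(np.arctan2(*(b-a)[1::-1])) for a,b in [(L[2],L[0]),(L[3],L[5]),(L[3],L[2])]])
a,b=ray(o,c(187,530),102),ray(o,c(465,540),102);print('tab',a,b,np.linalg.norm(a-b),np.degrees(np.arctan2(*(a-b)[1::-1])))
print('tonguehole',ray(o,c(355,15),74))
```

```text
5 [[692.5, 191.3, 5.0], [603.4, 205.7, 5.0], [519.0, 221.1, 5.0], [493.2, 61.7, 5.0], [583.7, 47.9, 5.0], [673.1, 32.6, 5.0]] w 161.4770032976195 [np.float64(-9.736653280942496), np.float64(-9.18248043182635), np.float64(80.79858856117022)]
12 [[689.8, 190.4, 12.0], [602.1, 204.6, 12.0], [519.0, 219.7, 12.0], [493.6, 62.8, 12.0], [582.7, 49.2, 12.0], [670.7, 34.1, 12.0]] w 158.95356991713567 [np.float64(-9.736653280942507), np.float64(-9.182480431826349), np.float64(80.79858856117022)]
20 [[686.7, 189.3, 20.0], [600.6, 203.3, 20.0], [519.0, 218.1, 20.0], [494.1, 64.0, 20.0], [581.6, 50.7, 20.0], [667.9, 35.9, 20.0]] w 156.0696460537256 [np.float64(-9.736653280942512), np.float64(-9.182480431826356), np.float64(80.79858856117023)]
tab [512.65632425 170.36129785 102.        ] [502.38110355 108.53006502 102.        ] 62.67919522890677 80.56471428720333
tonguehole [650.55841546 115.34566493  74.        ]
```

Run:
```python
from h import *
o=get_obs()
go([474,145,90],-0.164)
for z in (0,25): print(ray(o,(262,190),z),ray(o,(325,285),z))
```

```text
t 3.38 ee [444.5 140.2 282.7] yaw -0.1227 tilt [-0. -0. -1.] F [-0.   0.5 -0.3] w 0.4
delta [ 0.0287 -0.0085  0.1927] roll 0.0413
[407.1824548 236.2754513   0.       ] [227.27247703 159.95072809   0.        ]
[413.43992721 230.49379186  25.        ] [243.46013852 158.38183629  25.        ]
```

Call:
move_arm(deltas=[[255, 0.028, -0.008, 0.19, 0.041], [255, 0.028, -0.008, 0.19, 0.041], [255, 0.028, -0.008, 0.19, 0.041], [255, 0.028, -0.008, 0.19, 0.041], [255, 0.028, -0.008, 0.19, 0.041]])

```text
t: 3.8
ee_pos: [472.1, 144.8, 89.5]
orientation: [3.13, -0.255, -0.004]
ft_force: [-0.8, -1.0, 0.0]
width: 0.5
```

Call:
move_arm(deltas=[[255, 0, 0, 0.003, 0], [255, 0, 0, 0.003, 0], [255, 0, 0, 0.003, 0]])

```text
t: 4.05
ee_pos: [473.7, 145.9, 90.8]
orientation: [-3.131, 0.254, -0.001]
ft_force: [0.1, 0.3, 1.1]
width: 0.3
```

```bash
cat >> h.py <<'E'
DC=np.array([629.5,121.1]);DY=-0.164
U=np.array([np.cos(DY),np.sin(DY)]);V=np.array([-U[1],U[0]])
def loc(p): d=np.array(p[:2])-DC; return np.round([d@U,d@V],1)
E
python3 - <<'E'
from h import *
o=snap('wrist','pics/w3.png')
go([474,145,90],-0.164,o);print(loc(o['ee_pos']))
E
```

```text
t 4.05 ee [473.7 145.9  90.8] yaw -0.1621 tilt [ 0.001  0.    -1.   ] F [0.1 0.3 1.1] w 0.3
delta [0.0004 0.0009 0.0008] roll 0.0019
[-157.7   -0.9]
```

View pics/w3.png

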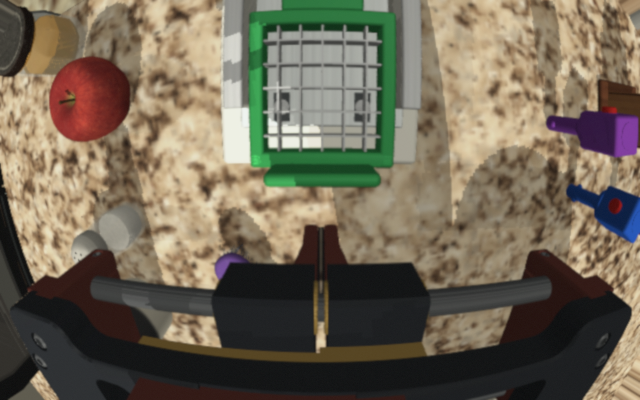

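Call:
move_arm(deltas=[[255, 0.006, 0, 0, 0], [255, 0.012, 0, 0, 0], [255, 0.017, 0, 0, 0], [255, 0.021, 0, 0, 0], [255, 0.025, 0, 0, 0]])

```text
t: 4.52
ee_pos: [498.1, 142.3, 90.2]
orientation: [-3.131, 0.253, 0.0]
ft_force: [-3.1, 1.8, 1.4]
width: 0.4
```

Call:
move_arm(deltas=[[255, 0.004, 0, 0, 0], [255, 0.008, 0, 0, 0], [255, 0.012, 0, 0, 0], [255, 0.016, 0, 0, 0], [255, 0.02, 0, 0, 0]])

```text
t: 4.93
ee_pos: [517.6, 138.9, 89.6]
orientation: [3.131, -0.253, -0.001]
ft_force: [-2.9, 0.1, 2.4]
width: 0.4
```

Run:
```python
from h import *
o=get_obs();go([474,145,90],-0.164,o);print(loc(o['ee_pos']),o['ft_force'][:2]@U)
```

```text
t 4.93 ee [517.6 138.9  89.6] yaw -0.1611 tilt [-0.001 -0.    -1.   ] F [-2.9  0.1  2.4] w 0.4
delta [-0.044   0.001  -0.0004] roll 0.0029
[-113.3   -0.7] -2.836837537975293
```

Call:
move_arm(deltas=[[255, 0.003, 0, 0, 0], [255, 0.006, 0, 0, 0], [255, 0.008, 0, 0, 0], [255, 0.009, 0, 0, 0], [255, 0.01, 0, 0, 0]])

```text
t: 5.35
ee_pos: [527.3, 137.3, 89.6]
orientation: [3.131, -0.253, -0.001]
ft_force: [-3.1, -0.6, 0.5]
width: 0.5
```

Call:
move_arm(deltas=[[255, 0.001, 0, 0, 0], [255, 0.002, 0, 0, 0], [255, 0.003, 0, 0, 0]])

```text
t: 5.6
ee_pos: [530.2, 136.9, 89.6]
orientation: [3.131, -0.253, -0.001]
ft_force: [-2.9, -0.6, 0.9]
width: 0.9
```

Call:
move_arm(deltas=[[255, 0.001, 0, 0, 0], [255, 0.002, 0, 0, 0]])

```text
t: 5.77
ee_pos: [532.2, 136.6, 89.7]
orientation: [3.131, -0.253, -0.0]
ft_force: [-3.4, -1.4, 0.6]
width: 0.5
```

Call:
move_arm(deltas=[[255, 0.001, 0, 0, 0], [255, 0.002, 0, 0, 0]])

```text
t: 5.93
ee_pos: [534.3, 136.3, 89.7]
orientation: [3.131, -0.253, -0.0]
ft_force: [-3.7, -2.2, 0.2]
width: 0.6
```

Call:
move_arm(deltas=[[255, 0.001, 0, 0, 0], [255, 0.002, 0, 0, 0]])

```text
t: 6.1
ee_pos: [536.3, 136.0, 89.7]
orientation: [3.131, -0.253, -0.0]
ft_force: [-3.1, -1.0, -0.1]
width: 0.9
```

Run:
```python
from h import *
o=snap('wrist','pics/w4.png');go([474,145,90],-0.164,o);print(loc(o['ee_pos']),o['ft_force'][:2]@U)
```

```text
t 6.1 ee [536.3 136.   89.7] yaw -0.1612 tilt [-0. -0. -1.] F [-3.1 -1.  -0.1] w 0.9
delta [-0.0629  0.0011 -0.0003] roll 0.0028
[-94.4  -0.5] -2.9000071834043863
```

View pics/w4.png

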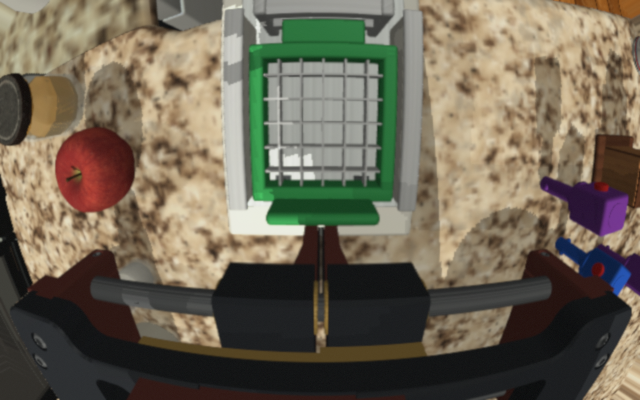

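Contact is good: the tab (320,212) is centred on the fingers. I'll keep going in 1 mm steps.

Call:
move_arm(deltas=[[255, 0.001, 0, 0, 0], [255, 0.002, 0, 0, 0]])

```text
t: 6.32
ee_pos: [538.2, 135.7, 89.7]
orientation: [3.131, -0.253, -0.001]
ft_force: [-7.4, 0.2, 1.7]
width: 0.7
```

Call:
move_arm(deltas=[[255, 0.001, 0, 0, 0], [255, 0.002, 0, 0, 0]])

```text
t: 6.48
ee_pos: [538.2, 135.6, 89.6]
orientation: [3.131, -0.254, -0.007]
ft_force: [-12.0, 2.0, 9.1]
width: 0.5
```

Call:
move_arm(deltas=[[255, 0.001, 0, 0, 0], [255, 0.001, 0, 0, 0]])

```text
t: 6.65
ee_pos: [538.2, 135.6, 89.6]
orientation: [3.131, -0.254, -0.01]
ft_force: [-12.9, 2.9, 8.9]
width: 0.1
```

Call:
move_arm(deltas=[[255, -0.01, 0, 0, 0], [255, -0.025, 0, 0, 0], [255, -0.03, 0, -0.03, 0], [255, -0.03, 0, -0.07, 0], [255, -0.03, 0, -0.11, 0]])

```text
t: 7.07
ee_pos: [511.2, 140.2, 200.6]
orientation: [3.131, -0.252, -0.0]
ft_force: [1.3, -0.2, 0.2]
width: 0.4
```

Run:
```python
from h import *
o=get_obs();T=DC+U*20; go([T[0],T[1],230],-0.164,o);print(loc(o['ee_pos']))
```

```text
t 7.07 ee [511.2 140.2 200.6] yaw -0.1607 tilt [-0. -0. -1.] F [ 1.3 -0.2  0.2] w 0.4
delta [ 0.1398  0.     -0.0294] roll 0.0033
[-119.8   -0.4]
```

Call:
move_arm(deltas=[[0, 0.14, 0, -0.03, 0.003], [0, 0.14, 0, -0.03, 0.003], [0, 0.14, 0, -0.03, 0.003], [0, 0.14, 0, -0.03, 0.003], [0, 0.14, 0, -0.03, 0.003]])

```text
t: 7.48
ee_pos: [654.9, 117.1, 231.5]
orientation: [-3.129, 0.26, -0.011]
ft_force: [-0.6, -0.6, 0.2]
width: 30.1
```

Call:
move_arm(deltas=[[0, 0, 0, 0, 0], [0, 0, 0, 0, 0], [0, 0, 0, 0, 0]])

```text
t: 7.73
ee_pos: [648.3, 117.9, 229.2]
orientation: [3.131, -0.257, -0.002]
ft_force: [-0.2, -0.7, -0.1]
width: 50.4
```

Run:
```python
from h import *
o=snap('wrist','pics/w5.png');go([629,121,230],-0.164,o);print(loc(o['ee_pos']))
for t in ['dicer','bed_nominal','bracket_nominal','tab_nominal']: print(t,[(round(d['conf'],2),np.round(d['location'],1).tolist()) for d in place_of('wrist',t)[:4]])
print(proj(o,np.r_[DC+60*U,88]))
im=get_image('side');cv2.imwrite('pics/side5.png',cv2.resize(im[130:200,280:400],None,fx=6,fy=6,interpolation=cv2.INTER_CUBIC))
```

```text
t 7.73 ee [648.3 117.9 229.2] yaw -0.1637 tilt [-0.001 -0.    -1.   ] F [-0.2 -0.7 -0.1] w 50.4
delta [-0.0195  0.     -0.0008] roll 0.0003
[19.1 -0.1]
dicer [(0.83, [628.1, 119.8, 1.7])]
bed_nominal [(0.73, [626.2, 117.3, 26.0])]
bracket_nominal [(0.63, [687.0, 106.7, 86.0])]
tab_nominal [(0.73, [546.7, 135.7, 92.2])]
[321.35863444 141.48112797]
```

View pics/w5.png

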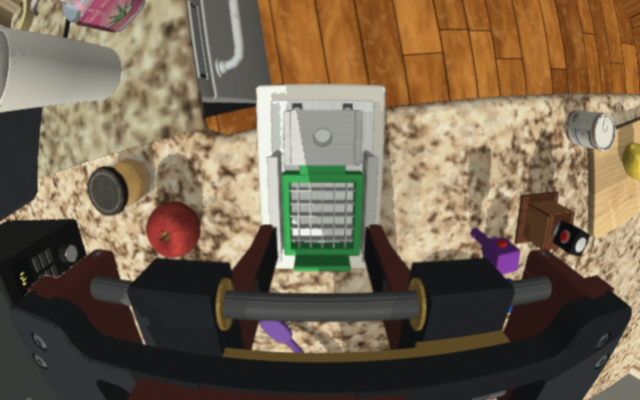

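Run:
```python
import cv2
im=cv2.imread('pics/w5.png')
a=cv2.resize(im[80:180,255:390],None,fx=5.5,fy=5.5,interpolation=cv2.INTER_CUBIC);cv2.imwrite('pics/w5_b.png',a)
```

```text
(no output)
```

View pics/w5_b.png

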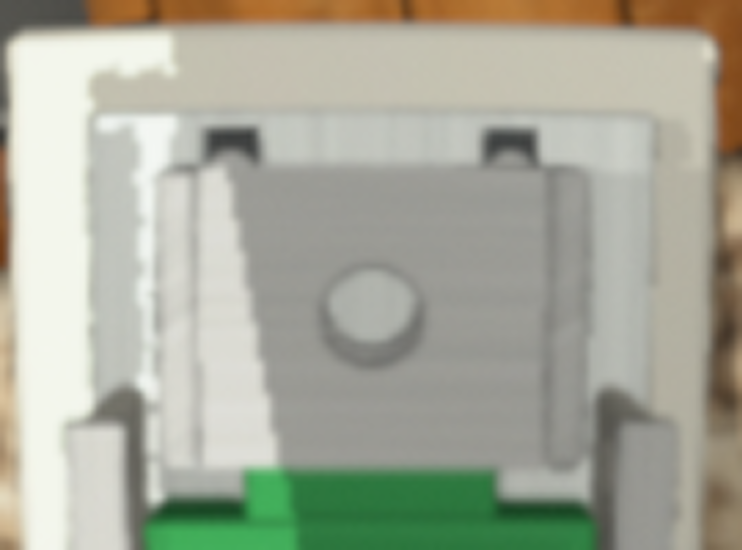

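View pics/side5.png

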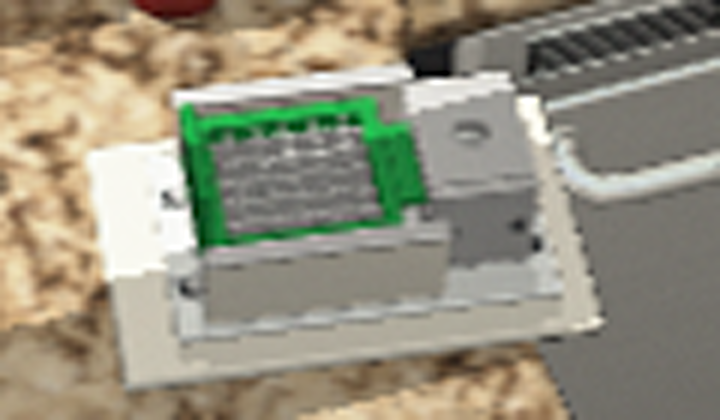

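Run:
```python
from h import *
o=get_obs();print(o['ee_pos'],yaw(o))
c=lambda a,b:(a/5.5+255,b/5.5+80)
h=ray(o,c(372,315),88);print('hole',h,loc(h), 'w',np.linalg.norm(ray(o,c(320,315),88)-ray(o,c(424,315),88)),np.linalg.norm(ray(o,c(372,262),88)-ray(o,c(372,368),88)))
K=[ray(o,c(*p),88) for p in [(163,168),(585,168),(578,468),(162,468)]]
for k in K: print('plate',k,loc(k))
m=np.mean(K,0);print(m,loc(m))
for k in [(12,38),(715,38)]: print('tray',loc(ray(o,c(*k),10)))
im=np.load('pics/last_side.npy') if 0 else cv2.imread('pics/side5.png')
# side hole (472,131)/6+(280,130)
cs=calibration('side');Kc=np.array(cs['intrinsics']);M=np.linalg.inv(np.array(cs['world_to_cam']))
uv=np.r_[472/6+280,131/6+130,1];v=M[:3,:3]@np.linalg.solve(Kc,uv);C=M[:3,3];p=C+v*(88-C[2])/v[2];print('side hole',p,loc(p))
```

```text
[649.3889914  117.76025022 229.79011718] -0.16383724625287574
hole [693.93536783 109.25380189  88.        ] [65.5 -1.2] w 19.046717932918884 19.617464954161182
plate [727.13035593 142.32680806  88.        ] [92.9 36.9]
plate [714.80456666  66.55563839  88.        ] [ 93.1 -39.9]
plate [659.58424915  75.75898649  88.        ] [ 37.1 -39.8]
plate [672.15530672 152.59917292  88.        ] [36.9 38. ]
[693.41861962 109.31015146  88.        ] [65.  -1.2]
tray [123.1  80.5]
tray [123.3 -79.8]
side hole [692.312939   111.06587709  88.        ] [63.6  0.4]
```

Run:
```python
from h import *
go([470,-204,235],-0.44)
```

```text
t 8.03 ee [649.4 117.8 229.8] yaw -0.1638 tilt [-0.  0. -1.] F [-0.2 -0.5  0.4] w 74.1
delta [-0.1245  0.3467 -0.0052] roll 0.2762
```

Call:
move_arm(deltas=[[0, -0.125, 0.347, -0.005, 0.276], [0, -0.125, 0.347, -0.005, 0.276], [0, -0.125, 0.347, -0.005, 0.276], [0, -0.125, 0.347, -0.005, 0.276], [0, -0.125, 0.347, -0.005, 0.276]])

```text
t: 8.45
ee_pos: [546.8, -65.4, 232.7]
orientation: [3.066, -0.685, 0.001]
ft_force: [0.8, -0.2, 0.3]
width: 88.1
```

Run:
```python
from h import *
go([470,-204,235],-0.44)
```

```text
t 8.45 ee [546.8 -65.4 232.7] yaw -0.4396 tilt [ 0. -0. -1.] F [ 0.8 -0.2  0.3] w 88.1
delta [-0.0105  0.1581 -0.0023] roll 0.0004
```

Call:
move_arm(deltas=[[0, -0.01, 0.158, -0.002, 0], [0, -0.01, 0.158, -0.002, 0], [0, -0.01, 0.158, -0.002, 0], [0, -0.01, 0.158, -0.002, 0], [0, -0.01, 0.158, -0.002, 0]])

```text
t: 8.87
ee_pos: [469.1, -206.9, 234.9]
orientation: [3.063, -0.692, -0.0]
ft_force: [0.6, -0.2, -0.1]
width: 87.7
```

Call:
move_arm(deltas=[[0, 0, 0, 0, 0], [0, 0, 0, 0, 0], [0, 0, 0, 0, 0]])

```text
t: 9.12
ee_pos: [472.2, -202.1, 234.6]
orientation: [-3.066, 0.684, -0.0]
ft_force: [0.3, 0.4, -0.6]
width: 87.7
```

Run:
```python
from h import *
o=snap('wrist','pics/w6.png');go([470,-204,235],-0.44,o)
np.savez('w6.npz',p=o['ee_pos'],r=o['orientation'])
for t in ['pin','pin_grip']: print(t,[(round(d['conf'],2),np.round(d['location'],1).tolist()) for d in place_of('wrist',t)[:4]])
u=proj(o,[511,-222.5,115]);print(u)
u=u.astype(int)
im=cv2.imread('pics/w6.png');x0,y0=u[0]-45,u[1]-45
print(x0,y0);cv2.imwrite('pics/w6_p.png',cv2.resize(im[y0:y0+90,x0:x0+90],None,fx=6,fy=6,interpolation=cv2.INTER_CUBIC))
```

```text
t 9.12 ee [ 472.2 -202.1  234.6] yaw -0.4392 tilt [ 0.  0. -1.] F [ 0.3  0.4 -0.6] w 87.7
delta [-0.0012  0.0026 -0.0004] roll 0.0008
pin [(0.94, [437.7, -131.6, 55.7]), (0.83, [514.0, -218.9, 62.2]), (0.76, [503.2, -98.7, 57.8]), (0.72, [406.0, -217.4, 53.5])]
pin_grip [(0.96, [432.0, -132.3, 84.9]), (0.82, [402.2, -218.4, 86.4]), (0.67, [513.3, -218.6, 92.4]), (0.58, [515.0, -99.0, 82.4])]
[323.76630266 140.98619395]
278 95
```

View pics/w6_p.png

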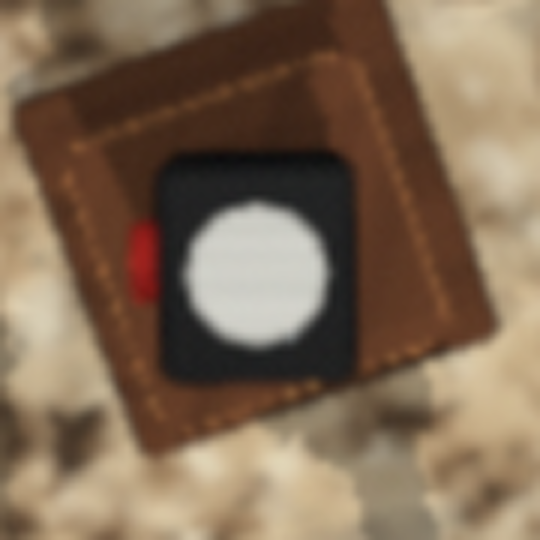

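Run:
```python
from h import *
d=np.load('w6.npz');o={'ee_pos':d['p'],'orientation':d['r']}
p=ray(o,(278+257/6,95+272/6),115);print('pin',p, 'edges',ray(o,(278+158/6,95+270/6),115),ray(o,(278+356/6,95+270/6),115))
r=R(o);print('tool frame',r.T@(p-o['ee_pos']))
go([p[0],p[1],150],-0.42)
```

```text
pin [ 512.72438604 -220.27205681  115.        ] edges [ 519.61297614 -206.41532256  115.        ] [ 506.49404944 -234.43682366  115.        ]
tool frame [ 44.36203248  -0.77911148 119.60638198]
t 9.27 ee [ 472.2 -201.9  234.4] yaw -0.4383 tilt [-0.  0. -1.] F [ 0.7  0.  -0.4] w 87.8
delta [ 0.0445 -0.0006  0.0844] roll -0.0183
```

Call:
move_arm(deltas=[[0, 0.022, 0, 0.02, -0.018], [0, 0.0445, -0.001, 0.06, -0.018], [0, 0.0445, -0.001, 0.085, -0.018], [0, 0.0445, -0.001, 0.115, -0.018], [0, 0.0445, -0.001, 0.13, -0.018]])

```text
t: 9.68
ee_pos: [511.3, -219.4, 101.0]
orientation: [-3.071, 0.656, 0.007]
ft_force: [-0.5, 0.6, 0.4]
width: 87.9
```

Run:
```python
from h import *
o=snap('wrist','pics/w7.png');go([512.8,-220,90],-0.42,o)
```

```text
t 9.68 ee [ 511.3 -219.4  101. ] yaw -0.4207 tilt [-0.004  0.002 -1.   ] F [-0.5  0.6  0.4] w 87.9
delta [ 0.0016 -0.0001  0.011 ] roll -0.0007
```

View pics/w7.png

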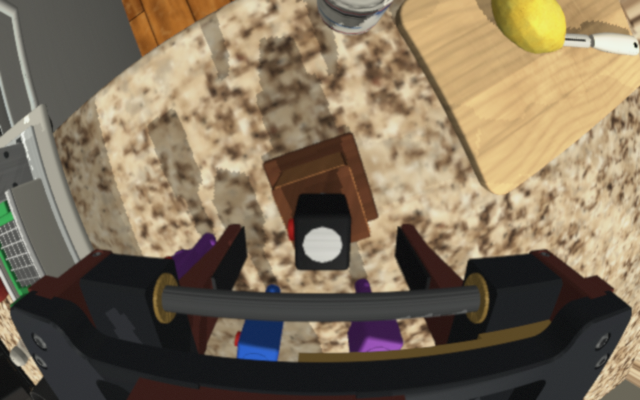

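Run:
```python
from h import *
o=get_obs()
o2={'ee_pos':np.array([511.3,-219.4,101.0]),'orientation':o['orientation']}
print(ray(o2,(323,245),115)); go([512.8,-220,90],-0.42)
```

```text
[ 512.38270858 -220.40627608  115.        ]
t 9.73 ee [ 510.  -218.9   99.4] yaw -0.4207 tilt [-0.007  0.003 -1.   ] F [-1.   1.6 -2.1] w 87.9
delta [ 0.003  -0.0001  0.0094] roll -0.0007
```

Call:
move_arm(deltas=[[0, 0, 0, 0, 0], [0, 0, 0, 0.005, 0], [0, 0, 0, 0.01, 0], [0, 0, 0, 0.014, 0], [0, 0, 0, 0.014, 0]])

```text
t: 10.15
ee_pos: [512.5, -220.9, 90.7]
orientation: [3.072, -0.658, 0.001]
ft_force: [-0.8, 0.6, -1.1]
width: 88.1
```

Call:
move_arm(deltas=[[0, 0, 0, 0, 0], [0, 0, 0, 0, 0]])

```text
t: 10.32
ee_pos: [512.7, -221.2, 91.1]
orientation: [3.072, -0.658, 0.001]
ft_force: [0.8, -0.2, 0.1]
width: 87.7
```

Run:
```python
from h import *
o=get_obs(); go([512.6,-220.2,90],-0.42,o)
```

```text
t 10.32 ee [ 512.7 -221.2   91.1] yaw -0.4223 tilt [ 0.001 -0.    -1.   ] F [ 0.8 -0.2  0.1] w 87.7
delta [-0.0005 -0.0008  0.0011] roll -0.0023
```

Call:
move_arm(deltas=[[255, 0, -0.001, 0.002, 0], [255, 0, -0.001, 0.002, 0], [255, 0, -0.001, 0.002, 0], [255, 0, -0.001, 0.002, 0], [255, 0, -0.001, 0.002, 0]])

```text
t: 10.73
ee_pos: [512.8, -220.1, 88.6]
orientation: [3.072, -0.658, 0.0]
ft_force: [0.5, -0.3, -0.1]
width: 58.3
```

Call:
move_arm(deltas=[[255, 0, 0, 0, 0], [255, 0, 0, 0, 0], [255, 0, 0, 0, 0], [255, 0, 0, 0, 0], [255, 0, 0, 0, 0]])

```text
t: 11.15
ee_pos: [512.9, -220.2, 88.7]
orientation: [3.072, -0.658, 0.0]
ft_force: [-0.4, -0.0, 1.1]
width: 31.8
```

Call:
move_arm(deltas=[[255, 0, 0, 0, 0], [255, 0, 0, -0.01, 0], [255, 0, 0, -0.03, 0], [255, 0, 0, -0.06, 0], [255, 0, 0, -0.09, 0]])

```text
t: 11.57
ee_pos: [511.8, -219.5, 179.1]
orientation: [-3.071, 0.658, 0.004]
ft_force: [2.1, -0.4, -1.4]
width: 31.9
```

Run:
```python
from h import *
o=snap('wrist','pics/w8.png');print(o['ft_force']);go([692.6,110,220],-0.42,o)
im=get_image('side');cv2.imwrite('pics/side8.png',cv2.resize(im[180:320,260:420],None,fx=4,fy=4,interpolation=cv2.INTER_CUBIC))
```

```text
[ 2.14469946 -0.37314007 -1.41525199]
t 11.57 ee [ 511.8 -219.5  179.1] yaw -0.4222 tilt [-0.002  0.001 -1.   ] F [ 2.1 -0.4 -1.4] w 31.9
delta [ 0.0297 -0.3747 -0.0409] roll -0.0022
```

View pics/w8.png

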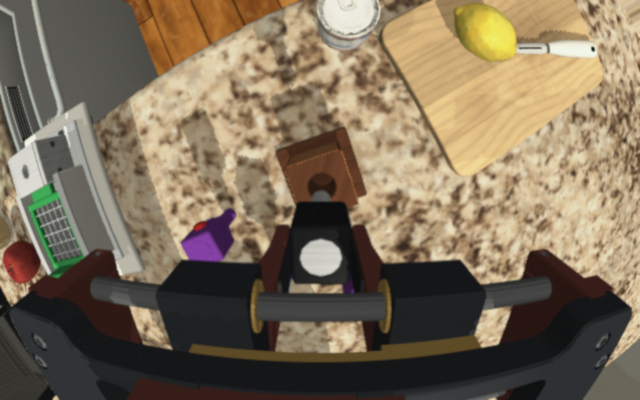

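View pics/side8.png

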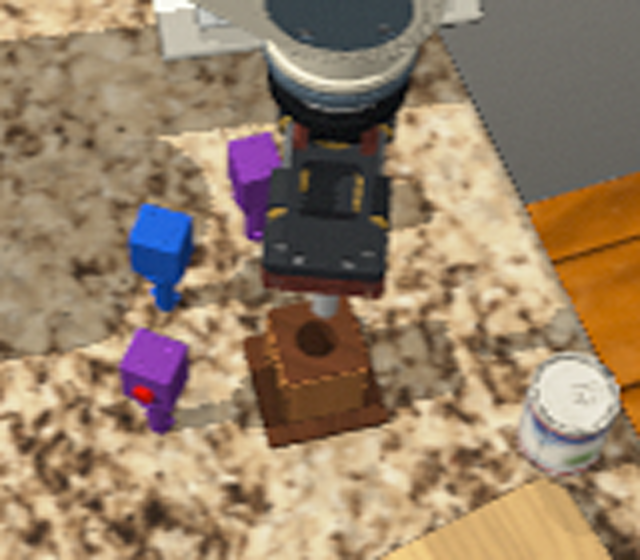

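Call:
move_arm(deltas=[[255, 0.0, 0, -0.04, 0], [255, 0.028, -0.36, -0.042, 0], [255, 0.028, -0.36, -0.042, 0], [255, 0.028, -0.36, -0.042, 0], [255, 0.028, -0.36, -0.042, 0]])

```text
t: 12.08
ee_pos: [592.6, -72.3, 219.1]
orientation: [-3.071, 0.66, 0.001]
ft_force: [0.5, 0.4, -1.3]
width: 31.8
```

Run:
```python
from h import *
o8={'ee_pos':np.array([511.8,-219.5,179.1]),'orientation':np.array([-3.071,.658,.004])}
p=ray(o8,(320.5,257),179.1+26.3);print(R(o8).T@(p-o8['ee_pos']))
go([693,109.4,220],-0.42)
```

```text
[  0.19780812  -0.90728382 -26.30032094]
t 12.08 ee [592.6 -72.3 219.1] yaw -0.4233 tilt [-0.001  0.    -1.   ] F [ 0.5  0.4 -1.3] w 31.8
delta [ 0.0169 -0.2069 -0.0009] roll -0.0033
```

Call:
move_arm(deltas=[[255, 0.017, -0.207, 0, 0], [255, 0.017, -0.207, 0, 0], [255, 0.017, -0.207, 0, 0], [255, 0.017, -0.207, 0, 0], [255, 0.017, -0.207, 0, 0]])

```text
t: 12.5
ee_pos: [692.9, 110.2, 218.4]
orientation: [3.071, -0.658, -0.003]
ft_force: [0.6, -1.1, -1.3]
width: 31.3
```

Call:
move_arm(deltas=[[255, 0, 0, 0, 0], [255, 0, 0, 0, 0], [255, 0, 0, 0, 0]])

```text
t: 12.75
ee_pos: [692.0, 108.0, 218.2]
orientation: [3.071, -0.657, -0.004]
ft_force: [-1.2, 0.2, -2.3]
width: 31.6
```

Run:
```python
from h import *
go([692.8,109,180],-0.42)
```

```text
t 12.75 ee [692.  108.  218.2] yaw -0.4215 tilt [-0.002 -0.001 -1.   ] F [-1.2  0.2 -2.3] w 31.6
delta [ 0.0004 -0.0014  0.0382] roll -0.0015
```

Now down to just above the bracket: nose at about 97, so TCP about 176. Then a look.

Call:
move_arm(deltas=[[255, 0, -0.0005, 0.01, 0], [255, 0, -0.0005, 0.02, 0], [255, 0, -0.0005, 0.03, 0], [255, 0, -0.0005, 0.04, 0], [255, 0, -0.0005, 0.042, 0]])

```text
t: 13.17
ee_pos: [691.5, 107.6, 174.5]
orientation: [3.07, -0.659, -0.006]
ft_force: [-0.2, 0.5, -1.4]
width: 31.7
```

Call:
move_arm(deltas=[[255, 0, 0, 0, 0], [255, 0, 0, 0, 0], [255, 0, 0, 0, 0]])

```text
t: 13.42
ee_pos: [693.6, 108.5, 178.0]
orientation: [-3.072, 0.658, -0.001]
ft_force: [-0.5, 0.0, -1.8]
width: 31.6
```

Run:
```python
from h import *
o=snap('wrist','pics/w9.png',(230,90,410,290),3);go([692.8,109,176],-0.42,o)
im=get_image('side');cv2.imwrite('pics/side9.png',cv2.resize(im[60:200,270:410],None,fx=4,fy=4,interpolation=cv2.INTER_CUBIC))
print(sproj('side',[692.8,109,88]),proj(o,[692.8,109,88]))
```

```text
t 13.42 ee [693.6 108.5 178. ] yaw -0.4223 tilt [ 0.001  0.    -1.   ] F [-0.5  0.  -1.8] w 31.6
delta [-0.0009 -0.0001  0.002 ] roll -0.0023
[359.06122531 152.28150552] [321.56936816 195.8124568 ]
```

View pics/w9.png

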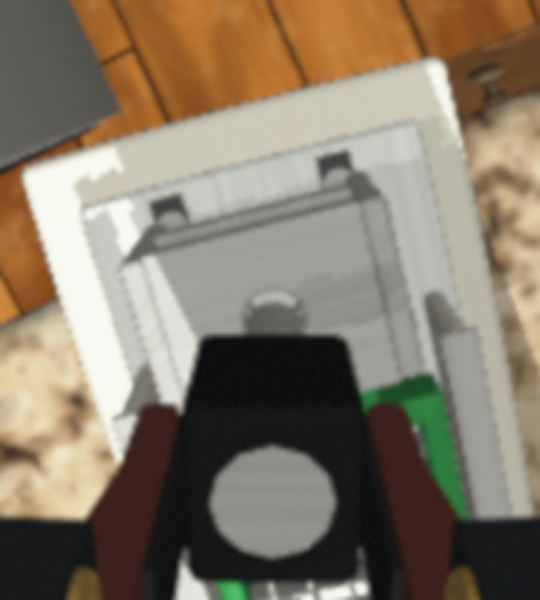

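View pics/side9.png

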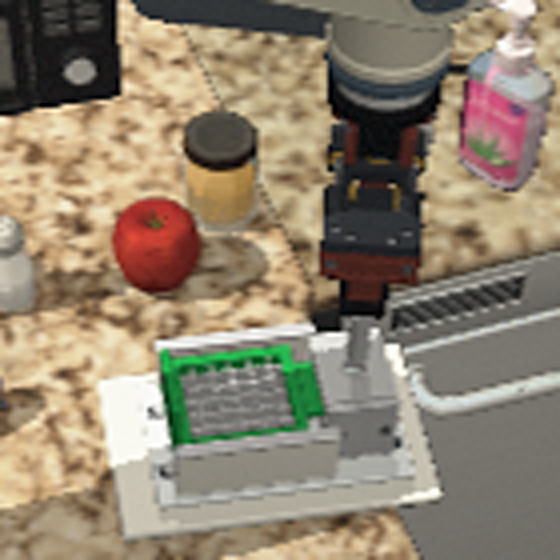

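Call:
move_arm(deltas=[[255, -0.0005, 0, 0.002, 0], [255, -0.0005, 0, 0.004, 0], [255, -0.0005, 0, 0.006, 0], [255, -0.0005, 0, 0.007, 0], [255, -0.0005, 0, 0.007, 0]])

```text
t: 13.93
ee_pos: [692.5, 108.7, 170.0]
orientation: [3.072, -0.658, -0.001]
ft_force: [0.2, 0.2, -1.1]
width: 31.8
```

Call:
move_arm(deltas=[[255, 0, 0, 0.001, 0], [255, 0, 0, 0.002, 0], [255, 0, 0, 0.002, 0]])

```text
t: 14.18
ee_pos: [692.7, 108.7, 168.2]
orientation: [3.072, -0.658, -0.0]
ft_force: [0.4, -0.2, -1.5]
width: 31.8
```

Call:
move_arm(deltas=[[255, 0, 0, 0.001, 0], [255, 0, 0, 0.002, 0], [255, 0, 0, 0.002, 0]])

```text
t: 14.43
ee_pos: [692.6, 108.7, 166.2]
orientation: [3.072, -0.658, -0.0]
ft_force: [0.4, 0.3, -2.3]
width: 31.7
```

Call:
move_arm(deltas=[[255, 0, 0, 0.001, 0], [255, 0, 0, 0.002, 0], [255, 0, 0, 0.002, 0]])

```text
t: 14.68
ee_pos: [692.6, 108.7, 164.2]
orientation: [3.072, -0.658, -0.001]
ft_force: [0.1, 1.4, -0.7]
width: 32.0
```

Call:
move_arm(deltas=[[255, 0, 0, 0.001, 0], [255, 0, 0, 0.002, 0], [255, 0, 0, 0.002, 0]])

```text
t: 14.93
ee_pos: [692.7, 108.7, 162.2]
orientation: [3.072, -0.658, -0.0]
ft_force: [0.2, -0.2, -1.7]
width: 32.0
```

Call:
move_arm(deltas=[[255, 0, 0, 0.001, 0], [255, 0, 0, 0.002, 0], [255, 0, 0, 0.002, 0]])

```text
t: 15.18
ee_pos: [692.6, 108.7, 160.2]
orientation: [3.072, -0.658, -0.0]
ft_force: [0.0, 0.4, -2.2]
width: 31.9
```

Call:
move_arm(deltas=[[255, 0, 0, 0.0015, 0], [255, 0, 0, 0.003, 0], [255, 0, 0, 0.0045, 0], [255, 0, 0, 0.006, 0], [255, 0, 0, 0.006, 0]])

```text
t: 15.6
ee_pos: [692.5, 108.7, 154.0]
orientation: [3.072, -0.658, -0.001]
ft_force: [0.1, -0.2, -2.8]
width: 31.8
```

Call:
move_arm(deltas=[[255, 0, 0, 0.001, 0], [255, 0, 0, 0.002, 0], [255, 0, 0, 0.003, 0], [255, 0, 0, 0.004, 0]])

```text
t: 15.93
ee_pos: [692.8, 108.7, 150.4]
orientation: [3.072, -0.658, 0.0]
ft_force: [0.9, 0.1, -1.4]
width: 32.3
```

Call:
move_arm(deltas=[[255, 0, 0, 0.001, 0], [255, 0, 0, 0.002, 0], [255, 0, 0, 0.003, 0], [255, 0, 0, 0.004, 0]])

```text
t: 16.27
ee_pos: [692.8, 108.7, 146.4]
orientation: [-3.072, 0.658, -0.0]
ft_force: [-0.2, -0.0, -1.9]
width: 31.9
```

Call:
move_arm(deltas=[[255, 0, 0, 0.001, 0], [255, 0, 0, 0.002, 0], [255, 0, 0, 0.003, 0], [255, 0, 0, 0.004, 0]])

```text
t: 16.6
ee_pos: [692.8, 108.7, 142.4]
orientation: [3.072, -0.658, -0.0]
ft_force: [0.3, -0.1, -1.7]
width: 31.9
```

Call:
move_arm(deltas=[[255, 0, 0, 0.001, 0], [255, 0, 0, 0.002, 0], [255, 0, 0, 0.003, 0], [255, 0, 0, 0.004, 0]])

```text
t: 16.93
ee_pos: [692.8, 108.7, 138.4]
orientation: [-3.072, 0.658, -0.0]
ft_force: [-0.1, 0.1, -1.2]
width: 31.7
```

Call:
move_arm(deltas=[[255, 0, 0, 0.001, 0], [255, 0, 0, 0.002, 0], [255, 0, 0, 0.003, 0], [255, 0, 0, 0.004, 0]])

```text
t: 17.27
ee_pos: [692.7, 108.7, 134.4]
orientation: [3.072, -0.658, -0.0]
ft_force: [0.1, 0.1, -1.2]
width: 32.0
```

Call:
move_arm(deltas=[[255, 0, 0, 0.0015, 0], [255, 0, 0, 0.003, 0], [255, 0, 0, 0.0045, 0], [255, 0, 0, 0.006, 0]])

```text
t: 17.6
ee_pos: [692.7, 108.7, 128.3]
orientation: [3.072, -0.658, -0.0]
ft_force: [-0.1, -0.2, -1.6]
width: 31.7
```

Call:
move_arm(deltas=[[255, 0, 0, 0.0015, 0], [255, 0, 0, 0.003, 0], [255, 0, 0, 0.0045, 0], [255, 0, 0, 0.006, 0]])

```text
t: 17.93
ee_pos: [692.7, 108.7, 122.3]
orientation: [3.072, -0.658, -0.0]
ft_force: [1.0, 0.6, -2.3]
width: 31.4
```

Call:
move_arm(deltas=[[255, 0, 0, 0.002, 0], [255, 0, 0, 0.004, 0], [255, 0, 0, 0.006, 0], [255, 0, 0, 0.008, 0], [255, 0, 0, 0.009, 0]])

```text
t: 18.35
ee_pos: [692.6, 108.7, 113.0]
orientation: [3.072, -0.658, -0.001]
ft_force: [-0.4, 0.4, -2.6]
width: 31.9
```

Call:
move_arm(deltas=[[255, 0, 0, 0.001, 0], [255, 0, 0, 0.001, 0]])

```text
t: 18.52
ee_pos: [692.6, 108.7, 112.2]
orientation: [3.072, -0.658, -0.001]
ft_force: [0.2, 0.7, -1.5]
width: 31.7
```

Call:
move_arm(deltas=[[255, 0, 0, 0.001, 0], [255, 0, 0, 0.001, 0]])

```text
t: 18.68
ee_pos: [692.8, 108.7, 111.4]
orientation: [3.072, -0.658, -0.0]
ft_force: [0.2, 0.0, -2.6]
width: 31.8
```

Call:
move_arm(deltas=[[255, 0, 0, 0.0005, 0], [255, 0, 0, 0.0005, 0]])

```text
t: 18.85
ee_pos: [692.7, 108.7, 110.9]
orientation: [3.072, -0.658, -0.0]
ft_force: [0.2, 0.9, -1.7]
width: 31.6
```

Call:
move_arm(deltas=[[255, 0, 0, 0.0005, 0], [255, 0, 0, 0.0005, 0]])

```text
t: 19.02
ee_pos: [692.8, 108.7, 110.6]
orientation: [-3.072, 0.658, -0.0]
ft_force: [-0.0, -0.4, -0.4]
width: 31.5
```

Call:
move_arm(deltas=[[255, 0, 0, 0.0005, 0], [255, 0, 0, 0.0005, 0]])

```text
t: 19.18
ee_pos: [693.0, 108.7, 110.6]
orientation: [-3.072, 0.658, -0.001]
ft_force: [-0.9, -1.0, 3.8]
width: 31.8
```

Call:
move_arm(deltas=[[255, 0, 0, 0.0005, 0], [255, 0, 0, 0.0005, 0]])

```text
t: 19.35
ee_pos: [693.0, 108.7, 110.5]
orientation: [-3.072, 0.658, -0.001]
ft_force: [-2.5, -0.9, 6.1]
width: 32.0
```

Call:
move_arm(deltas=[[0, 0, 0, 0, 0], [0, 0, 0, 0, 0], [0, 0, 0, 0, 0], [0, 0, 0, 0, 0], [0, 0, 0, 0, 0]])

```text
t: 19.77
ee_pos: [692.5, 108.5, 109.1]
orientation: [3.071, -0.658, -0.001]
ft_force: [-0.5, 0.2, 0.0]
width: 61.8
```

Call:
move_arm(deltas=[[0, 0, 0, 0, 0], [0, 0, 0, 0, 0], [0, 0, 0, 0, 0], [0, 0, 0, -0.01, 0], [0, 0, 0, -0.02, 0]])

```text
t: 20.18
ee_pos: [692.3, 108.6, 129.6]
orientation: [3.071, -0.658, -0.002]
ft_force: [0.6, 0.2, 0.8]
width: 87.3
```

Call:
move_arm(deltas=[[0, 0, 0, -0.02, 0], [0, 0, 0, -0.05, 0], [0, 0, 0, -0.09, 0], [0, -0.02, 0, -0.12, 0], [0, -0.04, 0, -0.12, 0]])

```text
t: 20.6
ee_pos: [660.4, 125.6, 258.5]
orientation: [-3.067, 0.659, -0.02]
ft_force: [1.3, 1.2, 0.4]
width: 87.8
```

Call:
move_arm(deltas=[[0, 0, 0, 0, 0], [0, 0, 0, 0, 0], [0, 0, 0, 0, 0]])

```text
t: 20.85
ee_pos: [656.5, 124.9, 249.5]
orientation: [3.072, -0.658, 0.0]
ft_force: [0.1, -0.4, -0.2]
width: 87.7
```

Run:
```python
from h import *
o=snap('wrist','pics/w10.png',(230,60,410,250),3.1);go([692.8,109,176],-0.42,o)
print([(round(d['conf'],2),np.round(d['location'],1).tolist()) for d in place_of('wrist','pin')[:4]])
```

```text
t 20.85 ee [656.5 124.9 249.5] yaw -0.422 tilt [ 0. -0. -1.] F [ 0.1 -0.4 -0.2] w 87.7
delta [ 0.0396 -0.0004  0.0735] roll -0.002
[(0.94, [436.5, -128.1, 59.5]), (0.93, [509.6, -99.5, 54.6]), (0.56, [691.2, 107.8, 87.6]), (0.55, [406.3, -217.8, 57.8])]
```

View pics/w10.png

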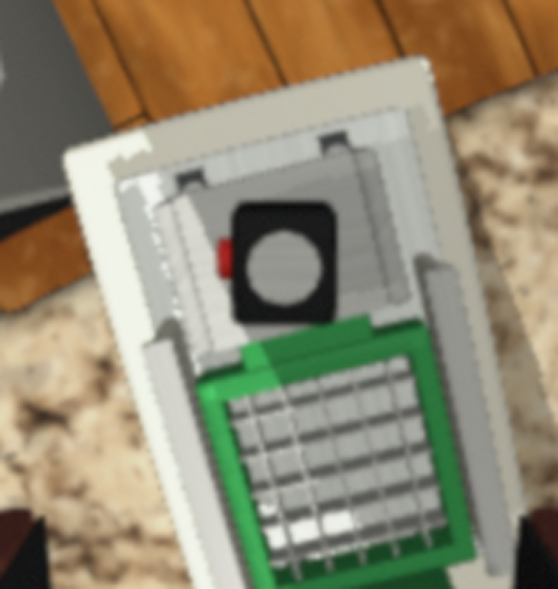

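The head is upright in the bracket at crop (285,262). The red button at (225,258) stands out about 4.7 mm, the same as in the stand, so it has sprung out. One last side look before handing in.

Run:
```python
from h import *
im=get_image('side');cv2.imwrite('pics/side11.png',im)
o=get_obs();print(o['t'],o['ft_force'],o['width'])
```

```text
21.0 [ 0.8934869  -0.22816619  0.11348407] 88.02963773422103
```

View pics/side11.png

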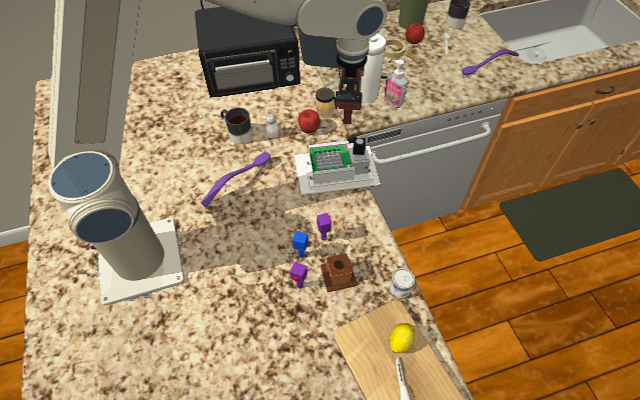

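The pin head stands in the bracket at (360,145), the stand at (339,272) is empty, the gripper is clear, and the apple, shaker, mug, brush, tin, lemon, jar and look-alikes are where they were.

```bash
python3 -c "
from workcell import *
print(close_job())"
```

```text
the job is handed in; nothing more can be done
None
```

The job is done and handed in at about 21 s of the 72 s allowed; no verdict was reported.

- **Cassette:** I pushed it home in small steps. The force stayed near 3 N while it slid, then rose to about 13 N (about 16 N with the upward part) as it met its stop.
- **Pin:** I took the black-headed pin from the stand with its button squeezed in (opening 32 mm). I found the hole by camera about 5 mm in x from my drawing estimate, so no search by feel was needed. The pin went through every hole with no noticeable resistance. The collar touched at the expected height with about 6 N, and then I let go.

**Last checks:**
- The pin stands upright with its origin at about z = 87.6 mm, against 88 mm for the bracket top.
- The button stands out about 4.7 mm, the same as it did in the stand. I did not tug the pin to test the lock.
- The cassette is still home, the gripper is clear, and the other things and look-alikes stand where they did.
- The side and wrist cameras disagreed by about 2 mm on the hole position. I used the wrist camera, and it fitted first time.

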